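# Clip the spring-gate hook onto the empty bench bracket

## Task

Two small stands on the bench each hold a hook by its feet: one is a closed snap hook with a sprung gate across its mouth, the other a plain open J-hook. Take the snap hook out of its stand, press it down over the bar of the empty bracket until the bar has pushed the gate open and the gate has snapped shut below it, and leave the hook hanging freely from that bar. Leave the plain hook where it stands.

Things in the scene. Friction and masses are not known exactly. Their poses are not given: they have to be found in the camera images.
- snap_grip (a point): Centre of the black grip (18 mm along x, 14 along y: grip across y; 46 tall) atop the upright snap hook: flat frame 56 mm wide in x, 12 thick, 144 tall, z up. From here: lowest edge z -122 mm; mouth clear from x -20 to +11 (middle x -4.5); a bar in the crown seats at x 0, z -42. Stand holds its feet between cheeks 26 mm high: lift straight up 30 mm. A like hook hangs fixed on the other bracket.
- snap_gate (a joint): Sprung steel gate across the snap hook's mouth, rad: 0 shut, up to 1.5 as its free tip swings up inside. 40 mm long, hinged at x -24, z -108 mm from snap_grip. Light spring (1 to 3 N at the bar). Pressed down on a bar in mid-mouth, it opens about 1 rad; the bar passes its tip when some 70 mm below snap_grip, and the gate snaps shut under it.
- bar_mid (a point): Middle of the level bar of the empty bracket, on its centre line, 115 mm above the bench. Axes: y along the bar, x level across it, z up. The bracket is an upside-down U of 8 mm steel rod, uprights 72 mm apart, on a dark 50 x 92 mm plate, fixed; bar free for 30 mm either side of this point, nothing above it. The other bracket is alike but has a hook hanging from it.
- plain_grip (a point): Centre of the like black grip of the plain open J-hook (one leg, no gate, mouth open to one side), which stands in the other grey stand and stays there. Same axes; lowest edge 122 mm below.

How it is judged:
By the outcome, as a careful person would: the job done as asked, in the order asked, and still so for the second after the job is handed in, with the robot touching nothing.
It also fails if it takes over 45 s, if anything falls off the work surface, if the arm or the gripper's body presses on something with over 40 N, if the wrist force passes 120 N, or if a joint passes its speed limit or range.

## Robot

A 6-joint arm with a two-finger parallel gripper is mounted at the origin on a cart in front of the work surface, level with it; the furniture and walls round the work are solid. World frame = base frame: x ahead of the robot, y to its left, z up, the work surface at z = 0. Lengths are in m, angles in rad, forces in N, time in s.
With the tool pointing down it reaches from about 0.35 to 0.775 m from the base axis. Payload 7.3 kg.
Tool frame: the origin (TCP) lies at the very end of the fingers, on their centre line; the grasp point (between the pads) lies 19 mm behind it (pinch_z is the distance from the TCP to the grasp point, in m); z points along the fingers, y is the line along which they close (so a half turn about z gives the same grasp; the last joint's range is limited). The gripper opens to 92 mm and grips with 3 to 60 N. Pads are 19 mm wide; open, the fingers measure 130 mm over their backs; the gripper's body (75 mm by 190 mm) begins 47 mm behind the grasp point.
Start: joints at [-1.318, 0.342, 1.524, -0, 1.275, -0.146], TCP at [0.204, -0.484, 0.227] pointing down, gripper open.
Joint ranges: [-2.53, 2.53], [-0.77, 2.02], [0.04, 2.7], [-1, 4.14], [0.28, 2.66], [-3.11, 3.11]. Speed limits (rad/s): [2.57, 2.57, 3.14, 3.14, 3.14, 3.14].

## Interface

Orientations are given as [roll, pitch, yaw] about the fixed x, y, z axes, in that order (R = Rz(yaw) Ry(pitch) Rx(roll)).
In Python, from cell import * gives the robot as it stands.
- The arm moves only by the tool arm_command, never from a script. Its arguments are lists of equal length, an entry for each row: "fingers": the gripper command: -1 is fully open, 1 is shut, values between are in proportion; "travel": the shift along the tool's x, y, z in m, a list of three; "dr": the turn, a rotation vector about the tool's x, y, z in degrees, a list of three. In form: {"fingers": [fingers, ...], "travel": [[x, y, z], ...], "dr": [[wx, wy, wz], ...]}. A call has 1 to 8 rows; each row is the pose to reach, as a shift and turn from the pose commanded when the call began, along the tool's axes at that moment; what a row does not reach only later rows make up. A row lasts 1/12 s, in which the tool goes at most 41.7 mm and 7.16 degrees, less where a joint would pass 70% of its speed; a pose out of reach is approached as far as the arm can. A call with a gripper value outside its range is refused whole. The fingers move at their own pace and stop on an object; "squeeze" is the grip in N (left out, the last holds). Time passes only in rows, so rows that repeat a pose let the fingers close. It gives the time, the measured TCP pose, the force, the opening and the grip force at its end, in the units of the state.
- observe(): the state, without advancing time (a new reading comes with each control period).
- read_camera(name): name is "side" or "top"; returns a dict with "color" (420x560x3 uint8, blue, green, red), "z_map" (420x560 float32, m along the optical axis (not along the pixel's ray), 0 where there is no reading), "fx", "fy", "cx", "cy" (pixels), "R" (3x3) and "t" (3): a world point X has camera coordinates R X + t. Camera axes: x right, y down, z forward; pixel columns grow to the right and rows downward; lengths in m; the calibration is good to about 2 mm. A picture is of the moment at which its call begins.
- hand_in(): hands the job in; it is judged then, once.
The state is a dict: "time": time; "qpos": joint angles; "qvel": joint speeds; "joint_efforts": joint torques, N m; "tool_pos": TCP position; "tool_rot": TCP orientation; "contact_force": force on the tool from outside, world axes, zero at the start; "torque": the same for the moment, N m; "opening": finger opening in m; "grip_force": force on a finger pad.
Only numpy, scipy, OpenCV 4.12 (cv2) and the standard library are available. Lean on these libraries where they do the work, as an engineer would, in place of code of your own. Each camera call takes 0.05 s, during which the arm holds its last target. There are 200 camera calls.

## Working session

There is one attempt and no reset: what is moved stays moved. The work goes in short steps, Python scripts to look and compute and a tool call to move; the robot and the scene stay as the last step left them, time stands still between calls to the robot, and variables do not carry over. Pictures are saved under pics/ and viewed, at most 10 in all, crops included, and the job is handed in when it is done.

Besides the shell and the picture viewer there is one more tool, called by a JSON object that holds its "fn" and its "kwargs". arm_command: Moves the arm, as the interface text tells. Its arguments: {"type":"object","properties":{"fingers":{"type":"array","items":{"type":"number"}},"travel":{"type":"array","items":{"type":"array","items":{"type":"number"}}},"dr":{"type":"array","items":{"type":"array","items":{"type":"number"}}},"squeeze":{"type":"number"}},"required":["fingers","travel","dr"]}

```bash
mkdir -p pics; python3 - <<'E'
from cell import *
import cv2,numpy as np
s=observe();print({k:np.round(v,3).tolist() for k,v in s.items()})
for n in("side","top"):
    c=read_camera(n);cv2.imwrite(f"pics/{n}0.png",c["color"]);np.savez(f"{n}0.npz",**c)
    print(n,c["fx"],c["cx"],c["cy"],np.round(c["R"],3).tolist(),np.round(-c["R"].T@c["t"],3))
E
```

```text
{'time': 0.0, 'qpos': [-1.318, 0.343, 1.525, -0.0, 1.275, -0.146], 'qvel': [-0.001, 0.0, 0.003, -0.002, 0.002, -0.001], 'joint_efforts': [0.001, -43.124, -24.422, 0.072, 0.056, -0.0], 'tool_pos': [0.204, -0.483, 0.226], 'tool_rot': [-3.14, -0.0, 0.399], 'contact_force': [0.403, 0.045, -0.932], 'torque': [0.031, 0.026, -0.016], 'grip_force': 0.0, 'opening': 0.092}
side 422.4266058843513 285.0111369386087 213.43337917649967 [[0.997, 0.073, -0.012], [0.023, -0.457, -0.889], [-0.07, 0.887, -0.457]] [ 0.55  -0.981  0.501]
top 467.5359008989453 284.2201682492917 207.69353599723829 [[-0.024, -1.0, 0.015], [-0.983, 0.021, -0.181], [0.181, -0.019, -0.983]] [ 0.354 -0.206  0.958]
```

View pics/side0.png

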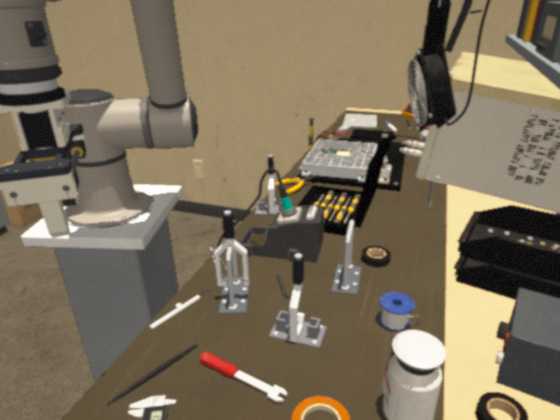

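View pics/top0.png

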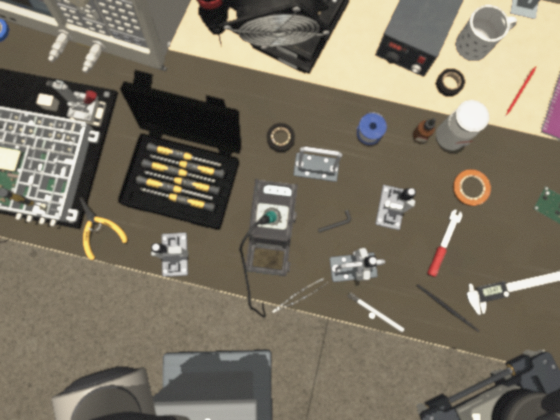

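The side view shows black grips near (228,222), (297,268) and (269,165), and the empty bracket near (348,258). In the top view these are at about (370,260), (400,200), (165,250) and (318,163). I'll zoom in to tell the hooks apart.

```bash
python3 - <<'E'
import cv2,numpy as np
s=cv2.imread("pics/side0.png");t=cv2.imread("pics/top0.png")
a=cv2.resize(s[150:350,200:390],None,fx=3,fy=3,interpolation=2)
cv2.imwrite("pics/sc.png",a[:600,:])
b=cv2.resize(t[135:290,140:420],(784,434),interpolation=2)
cv2.imwrite("pics/tc.png",b)
E
```

```text
(no output)
```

View pics/sc.png

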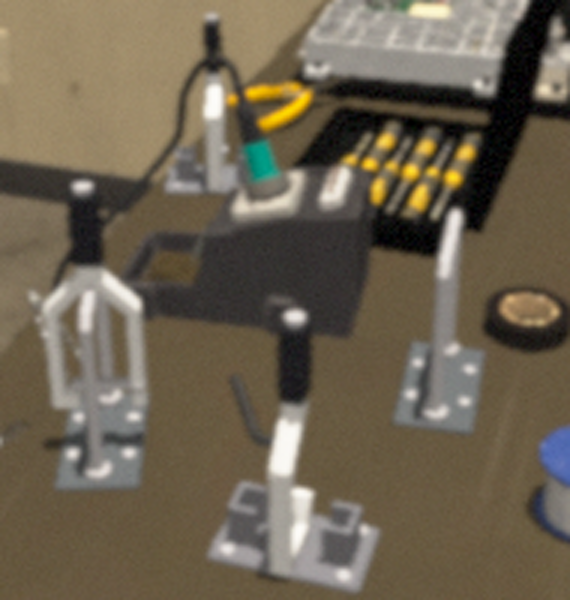

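View pics/tc.png

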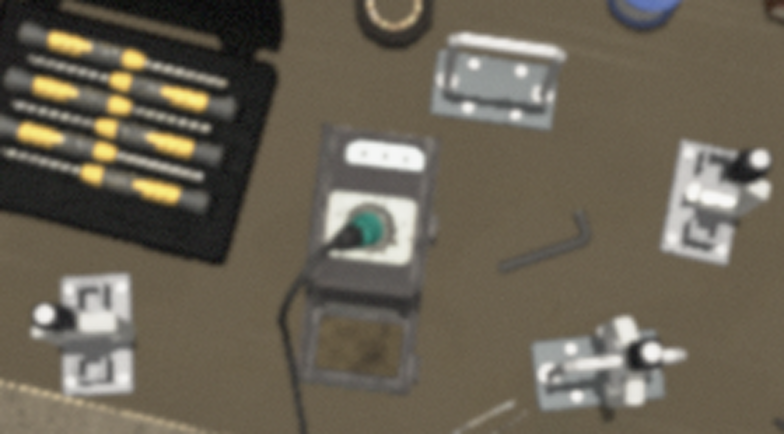

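Both upright hooks (near one at top-view ~(405,195), far one at ~(157,250)) appear edge-on. I'll compare them using the depth points.

```bash
cat > h.py <<'E'
import numpy as np,cv2
def cloud(c,box):
    x0,y0,x1,y1=box
    v,u=np.mgrid[y0:y1,x0:x1];z=c["z_map"][y0:y1,x0:x1]
    P=np.stack([(u-c["cx"])/c["fx"]*z,(v-c["cy"])/c["fy"]*z,z],-1)
    X=(P-c["t"])@c["R"]
    return X[z>0],c["color"][y0:y1,x0:x1][z>0],np.stack([u,v],-1)[z>0]
E
python3 - <<'E'
from h import *
S=dict(np.load("side0.npz"));T=dict(np.load("top0.npz"))
ims=[]
for name,c,b in[("near",S,(265,245,335,350)),("far",S,(250,145,300,220)),("hang",S,(205,200,255,315)),("brk",S,(325,215,370,295)),("near",T,(370,170,425,235)),("far",T,(140,225,195,280)),("hang",T,(325,240,390,290)),("brk",T,(290,142,345,185))]:
    X,C,U=cloud(c,b)
    m=(X[:,2]>.035)&(X[:,2]<.2)
    if name=="far":m&=X[:,1]>-.0
    X,C=X[m],C[m]
    d=C.max(1)<70
    print(name,len(X),"med",np.median(X,0).round(3))
    for zl in np.arange(.03,.2,.02):
        k=(X[:,2]>=zl)&(X[:,2]<zl+.02)
        if k.sum()>2: print("  z%.2f n%d x[%.3f %.3f] y[%.3f %.3f] bright %d"%(zl,k.sum(),*np.percentile(X[k,0],[3,97]),*np.percentile(X[k,1],[3,97]),C[k].mean()))
for nm,c,b in[("n",S,(262,245,337,350)),("f",S,(242,145,302,220))]:
    ims.append(cv2.resize(c["color"][b[1]:b[3],b[0]:b[2]],(390,560),interpolation=cv2.INTER_CUBIC))
cv2.imwrite("pics/two.png",np.hstack(ims))
E
```

```text
near 971 med [ 0.524 -0.453  0.082]
  z0.03 n322 x[0.456 0.556] y[-0.473 -0.233] bright 73
  z0.05 n92 x[0.515 0.552] y[-0.474 -0.246] bright 146
  z0.07 n133 x[0.515 0.529] y[-0.474 -0.459] bright 214
  z0.09 n114 x[0.519 0.533] y[-0.460 -0.446] bright 162
  z0.11 n119 x[0.519 0.534] y[-0.456 -0.442] bright 35
  z0.13 n141 x[0.519 0.534] y[-0.456 -0.443] bright 36
  z0.15 n50 x[0.521 0.531] y[-0.452 -0.441] bright 141
far 30 med [0.443 0.015 0.082]
  z0.03 n6 x[0.442 0.442] y[0.021 0.026] bright 131
  z0.05 n7 x[0.442 0.443] y[0.021 0.026] bright 166
  z0.07 n5 x[0.443 0.444] y[0.011 0.019] bright 169
  z0.11 n4 x[0.445 0.446] y[0.003 0.010] bright 89
  z0.13 n3 x[0.444 0.446] y[0.005 0.009] bright 112
  z0.15 n4 x[0.435 0.442] y[0.000 0.006] bright 154
hang 1407 med [ 0.406 -0.37   0.097]
  z0.03 n182 x[0.372 0.431] y[-0.400 -0.150] bright 129
  z0.05 n258 x[0.378 0.433] y[-0.400 -0.148] bright 125
  z0.07 n202 x[0.379 0.432] y[-0.400 -0.146] bright 128
  z0.09 n192 x[0.378 0.433] y[-0.400 -0.146] bright 147
  z0.11 n247 x[0.386 0.425] y[-0.397 -0.360] bright 185
  z0.13 n100 x[0.3
[... 1305 characters left out ...]
t 132
  z0.05 n72 x[0.380 0.430] y[-0.369 -0.322] bright 135
  z0.07 n31 x[0.378 0.431] y[-0.397 -0.322] bright 122
  z0.09 n65 x[0.379 0.433] y[-0.372 -0.322] bright 180
  z0.11 n238 x[0.385 0.427] y[-0.396 -0.326] bright 193
  z0.13 n16 x[0.396 0.413] y[-0.364 -0.358] bright 74
  z0.15 n35 x[0.396 0.414] y[-0.370 -0.358] bright 64
  z0.17 n94 x[0.397 0.413] y[-0.372 -0.359] bright 149
brk 275 med [ 0.615 -0.292  0.116]
  z0.03 n16 x[0.606 0.621] y[-0.332 -0.256] bright 119
  z0.05 n23 x[0.606 0.620] y[-0.331 -0.255] bright 109
  z0.07 n27 x[0.606 0.621] y[-0.331 -0.255] bright 104
  z0.09 n35 x[0.556 0.622] y[-0.331 -0.236] bright 111
  z0.11 n174 x[0.608 0.623] y[-0.329 -0.258] bright 202
```

View pics/two.png

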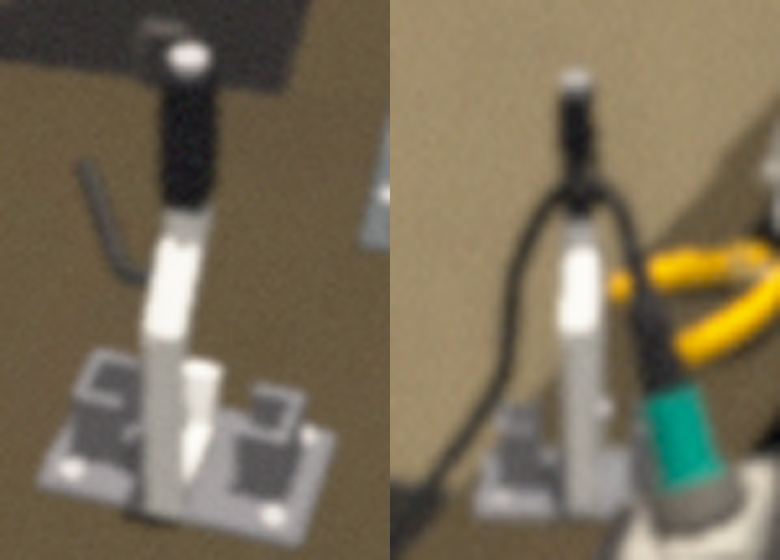

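The near hook (left) has one long leg, with a short white post behind it at about (300,318). The far hook shows one front leg. I'll map each one in its own frame plane (y–z).

```bash
python3 - <<'E'
from h import *
S=dict(np.load("side0.npz"));T=dict(np.load("top0.npz"))
for nm,cx,cy in[("near",.523,-.446),("far",.442,.005)]:
  for cn,c in(("S",S),("T",T)):
    X,C,U=cloud(c,(0,0,560,420))
    m=(abs(X[:,0]-cx)<.02)&(abs(X[:,1]-cy)<.05)&(X[:,2]>.01)&(X[:,2]<.19)
    X=X[m]
    H,_,_=np.histogram2d(X[:,2],X[:,1],bins=[np.arange(.01,.19,.01),cy+np.arange(-.05,.051,.005)])
    print(nm,cn,"cols y from",cy-.05,"step 5mm")
    for i in range(len(H)-1,-1,-1):print("%.2f "%(.01+.01*i),"".join("%4d"%h if h else "   ." for h in H[i]))
v,u=318,300
X,C,U=cloud(S,(298,312,304,340));print(np.c_[U,X.round(3),C][::6])
E
```

```text
near S cols y from -0.496 step 5mm
0.17     .   .   .   .   .   .   .   .   .   .   .   .   .   .   .   .   .   .   .   .
0.16     .   .   .   .   .   .   .   .   .   .   .   .   .   .   .   .   .   .   .   .
0.15     .   .   .   .   .   .   .   .   6  31  11   2   .   .   .   .   .   .   .   .
0.14     .   .   .   .   .   .   .   .  55  12   8   .   .   .   .   .   .   .   .   .
0.13     .   .   .   .   .   .   .   4  47   7   5   3   .   .   .   .   .   .   .   .
0.12     .   .   .   .   .   .   .   4  40   9   2   2   .   .   .   .   .   .   .   .
0.11     .   .   .   .   .   .   .   .  49   6   5   2   .   .   .   .   .   .   .   .
0.10     .   .   .   .   .   .   .   .  30   9   2   .   .   .   .   .   .   .   .   .
0.09     .   .   .   .   .   .   1  23  40   8   1   .   .   .   .   .   .   .   .   .
0.08     .   .   .   .   .  21  36  20   .   .   .   .   .   .   .   .   .   .   .   .
0.07     .   .   .   .  33  22   1   .   .   .   .   .   .   .   .   .   .   .   .   .
0.06     .   .   .   .  32   9   .   .   .   .   .   .   .   .   .   .   .   .   .   .
0.05     .   .   .   
[... 6664 characters left out ...]
38e+02
   2.41e+02]
 [ 2.98e+02  3.32e+02  5.27e-01 -4.60e-01  1.60e-02  2.22e+02  2.29e+02
   2.34e+02]
 [ 2.98e+02  3.33e+02  5.27e-01 -4.61e-01  1.50e-02  2.07e+02  2.16e+02
   2.21e+02]
 [ 2.98e+02  3.34e+02  5.27e-01 -4.63e-01  1.50e-02  1.85e+02  1.94e+02
   2.00e+02]
 [ 2.98e+02  3.35e+02  5.27e-01 -4.65e-01  1.50e-02  1.66e+02  1.72e+02
   1.76e+02]
 [ 2.98e+02  3.36e+02  5.27e-01 -4.66e-01  1.40e-02  1.49e+02  1.55e+02
   1.58e+02]
 [ 2.98e+02  3.37e+02  5.27e-01 -4.67e-01  1.20e-02  1.45e+02  1.46e+02
   1.52e+02]
 [ 2.98e+02  3.38e+02  5.27e-01 -4.66e-01  9.00e-03  1.46e+02  1.47e+02
   1.55e+02]
 [ 2.98e+02  3.39e+02  5.27e-01 -4.65e-01  7.00e-03  1.49e+02  1.50e+02
   1.53e+02]]
```

The far hook has two legs and gate points at z≈0.03, so it is the snap hook. The near one has a single leg and an upturned tip, so it is the plain J. Next I'll fit the snap grip's pose and the bar's pose.

```bash
cat >> h.py <<'E'
from scipy.spatial.transform import Rotation as Ro
def go(s,p,yaw):
    R=Ro.from_euler('xyz',s["tool_rot"]);G=Ro.from_euler('xyz',[np.pi,0,yaw])
    print("travel",R.inv().apply(np.array(p)-s["tool_pos"]).round(4),"dr",np.degrees((R.inv()*G).as_rotvec()).round(2))
E
python3 - <<'E'
from h import *
from cell import observe
S=dict(np.load("side0.npz"));T=dict(np.load("top0.npz"))
def fit(P):
    m=P.mean(0);w=np.linalg.svd(P-m)[2][0];return m.round(4),np.degrees(np.arctan2(w[1],w[0])).round(1)
for n,c in(("S",S),("T",T)):
    X,C,U=cloud(c,(0,0,560,420))
    h=(abs(X[:,0]-.442)<.02)&(abs(X[:,1]-.005)<.04)
    g=h&(X[:,2]>.105)&(X[:,2]<.165)
    f=h&(X[:,2]>.04)&(X[:,2]<.1)
    print(n,"grip x",np.percentile(X[g,0],[5,50,95]).round(4),"y",np.percentile(X[g,1],[5,50,95]).round(4),"z",np.percentile(X[g,2],[99]).round(4))
    print("frame",fit(X[f,:2]),[(X[f&(a<X[:,1])&(X[:,1]<b),:2].min(0).round(4),X[f&(a<X[:,1])&(X[:,1]<b),:2].max(0).round(4)) for a,b in((-.04,-.015),(.015,.04))])
    b=(abs(X[:,0]-.615)<.02)&(abs(X[:,1]+.294)<.05)&(X[:,2]>.11)&(X[:,2]<.13)
    print("bar",fit(X[b,:2]),X[b].min(0).round(4),X[b].max(0).round(4),np.median(X[b],0).round(4))
    t=h&(X[:,2]>.15)&(C.min(1)>180); print("cap",X[t].mean(0).round(4),t.sum())
a=cv2.resize(T["color"][220:285,140:200],(480,520),interpolation=cv2.INTER_CUBIC)
b=cv2.resize(S["color"][150:218,248:288],(306,520),interpolation=cv2.INTER_CUBIC)
cv2.imwrite("pics/far.png",np.hstack([a,b]))
E
```

```text
S grip x [0.4324 0.4396 0.4453] y [-0.0089 -0.0056  0.0051] z [0.1556]
frame (array([ 0.4398, -0.0151]), np.float64(-93.6)) [(array([ 0.4337, -0.0285]), array([ 0.4449, -0.0154])), (array([0.4418, 0.0165]), array([0.4435, 0.0265]))]
bar (array([ 0.6145, -0.302 ]), np.float64(-100.2)) [ 0.6063 -0.3326  0.11  ] [ 0.6257 -0.257   0.121 ] [ 0.614  -0.3049  0.1188]
cap [nan nan nan] 0
T grip x [0.432  0.4378 0.4456] y [-0.0086 -0.0037  0.0083] z [0.1562]
frame (array([ 0.4378, -0.0106]), np.float64(-82.3)) [(array([ 0.4338, -0.0278]), array([ 0.4457, -0.015 ])), (array([0.432 , 0.0168]), array([0.4389, 0.0272]))]
bar (array([ 0.6154, -0.2938]), np.float64(80.3)) [ 0.6065 -0.3318  0.1103] [ 0.6252 -0.2565  0.1225] [ 0.6155 -0.2936  0.1178]
cap [0.4389 0.001  0.1542] 28<stdin>:15: RuntimeWarning: Mean of empty slice.
  ret = um.true_divide(
```

View pics/far.png

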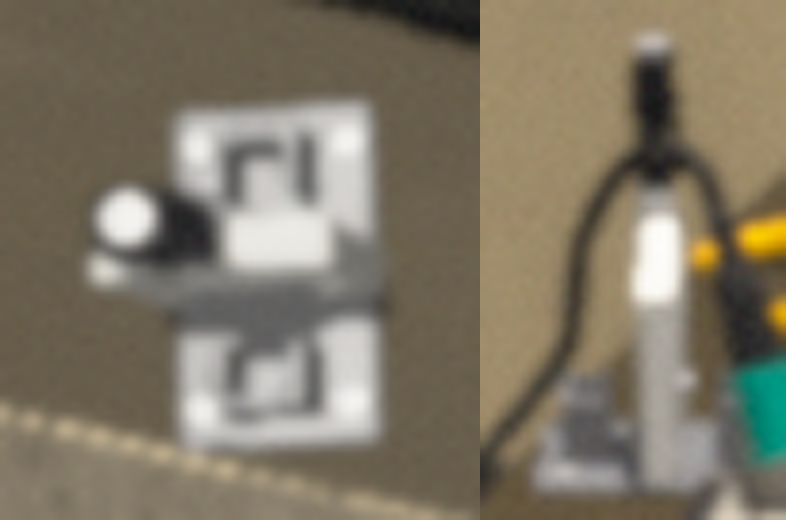

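In the zoom, the grip sits over a stand that is almost axis-aligned. A small pin shows beside the near leg at about (275,200) in the side view, possibly the gate hinge. I'll work out the move and check that pin.

```bash
python3 - <<'E'
from h import *
from cell import observe
S=dict(np.load("side0.npz"))
X,C,U=cloud(S,(272,196,279,204));print(np.c_[U,(X*1000).round(),C].astype(int)[C.min(1)>110])
s=observe();go(s,(.439,0,.25),1.588)
E
```

```text
[[272 196 442 -24  56 155 162 167]
 [273 196 444 -23  55 144 154 158]
 [274 196 442  25  33 120 131 138]
 [272 197 442 -24  53 155 164 168]
 [273 197 444 -23  52 149 157 162]
 [274 197 441  26  29 126 136 142]
 [272 198 442 -24  50 154 162 165]
 [273 198 444 -25  50 152 160 165]
 [274 198 442  23  28 149 157 162]
 [275 198 439  74   4 126 135 145]
 [272 199 442 -24  47 154 164 166]
 [273 199 444 -25  48 159 167 173]
 [274 199 441  26  24 166 172 178]
 [275 199 444  24  25 151 160 168]
 [272 200 442 -26  46 153 160 165]
 [273 200 444 -23  44 154 161 165]
 [274 200 442  23  22 155 159 165]
 [275 200 445  19  24 133 142 149]
 [272 201 441 -24  42 153 161 165]
 [273 201 444 -22  41 144 149 154]
 [274 201 442  22  20 128 136 142]
 [272 202 441 -24  39 150 159 163]
 [273 202 444 -22  38 139 149 152]
 [274 202 441  24  16 121 130 135]
 [272 203 441 -25  37 152 162 165]
 [273 203 444 -26  37 139 147 151]
 [274 203 441  24  13 119 132 136]]
travel [ 0.4045 -0.3542 -0.0233] dr [-6.000e-02 -6.000e-02 -6.814e+01]
```

The pin is at (0.445, 0.024, 0.025), and the expected hinge height is 0.133−0.108=0.025. So the hinge is on the +y side, and hook +x points along world −y.

{"fn": "arm_command", "kwargs": {"fingers": [-1,-1,-1,-1,-1,-1,-1,-1], "travel": [[0.4045,-0.3542,-0.0233],[0.4045,-0.3542,-0.0233],[0.4045,-0.3542,-0.0233],[0.4045,-0.3542,-0.0233],[0.4045,-0.3542,-0.0233],[0.4045,-0.3542,-0.0233],[0.4045,-0.3542,-0.0233],[0.4045,-0.3542,-0.0233]], "dr": [[0,0,-68.1],[0,0,-68.1],[0,0,-68.1],[0,0,-68.1],[0,0,-68.1],[0,0,-68.1],[0,0,-68.1],[0,0,-68.1]], "squeeze": 30}}

```text
time: 0.77
tool_pos: [0.3497, -0.1824, 0.2411]
tool_rot: [-3.142, -0.0, 1.404]
contact_force: [1.1, 0.3, 0.4]
opening: 0.0916
grip_force: 0.0
```

```bash
python3 - <<'E'
from h import *
from cell import observe
go(observe(),(.439,0,.25),1.588)
E
```

```text
travel [ 0.1946  0.0578 -0.0088] dr [ -0.    -0.   -10.52]
```

{"fn": "arm_command", "kwargs": {"fingers": [-1,-1,-1,-1,-1,-1,-1,-1], "travel": [[0.19,0.057,-0.0088],[0.19,0.057,-0.0088],[0.19,0.057,-0.0088],[0.19,0.057,-0.0088],[0.19,0.057,-0.0088],[0.19,0.057,-0.0088],[0.19,0.057,-0.0088],[0.19,0.057,-0.0088]], "dr": [[0,0,-10.5],[0,0,-10.5],[0,0,-10.5],[0,0,-10.5],[0,0,-10.5],[0,0,-10.5],[0,0,-10.5],[0,0,-10.5]]}}

```text
time: 1.43
tool_pos: [0.4378, -0.0071, 0.2495]
tool_rot: [-3.14, 0.0, 1.583]
contact_force: [1.0, -0.0, -0.6]
opening: 0.0919
grip_force: 0.0
```

```bash
python3 - <<'E'
from h import *
from cell import observe
s=observe();print(s["tool_pos"],s["tool_rot"],np.abs(s["qvel"]).max())
go(s,(.439,0,.115),1.588)
E
```

```text
[ 0.43781785 -0.00705796  0.24954714] [-3.14042107e+00  3.01223569e-04  1.58279742e+00] 0.030120710047052142
travel [0.0071 0.0014 0.1345] dr [-0.07  0.02 -0.3 ]
```

{"fn": "arm_command", "kwargs": {"fingers": [-1,-1,-1,-1,-1,-1,-1,-1], "travel": [[0.006,0.001,0.01],[0.006,0.001,0.035],[0.006,0.001,0.06],[0.006,0.001,0.085],[0.006,0.001,0.11],[0.006,0.001,0.134],[0.006,0.001,0.134],[0.006,0.001,0.134]], "dr": [[0,0,0],[0,0,0],[0,0,0],[0,0,0],[0,0,0],[0,0,0],[0,0,0],[0,0,0]]}}

```text
time: 2.1
tool_pos: [0.4383, -0.002, 0.1156]
tool_rot: [-3.139, -0.0, 1.58]
contact_force: [0.1, 0.2, -0.3]
opening: 0.0917
grip_force: 0.0
```

```bash
python3 - <<'E'
from h import *
from cell import *
s=observe();print(s["contact_force"]);go(s,(.439,0,.115),1.588)
S=read_camera("side");T=read_camera("top")
cv2.imwrite("pics/pre.png",np.hstack([cv2.resize(S["color"][120:230,230:320],(420,520)),cv2.resize(T["color"][200:300,120:220],(370,520))]))
E
```

```text
[ 0.13017125  0.21628957 -0.26796795]
travel [0.002  0.0007 0.0006] dr [-0.16 -0.02 -0.46]
```

View pics/pre.png

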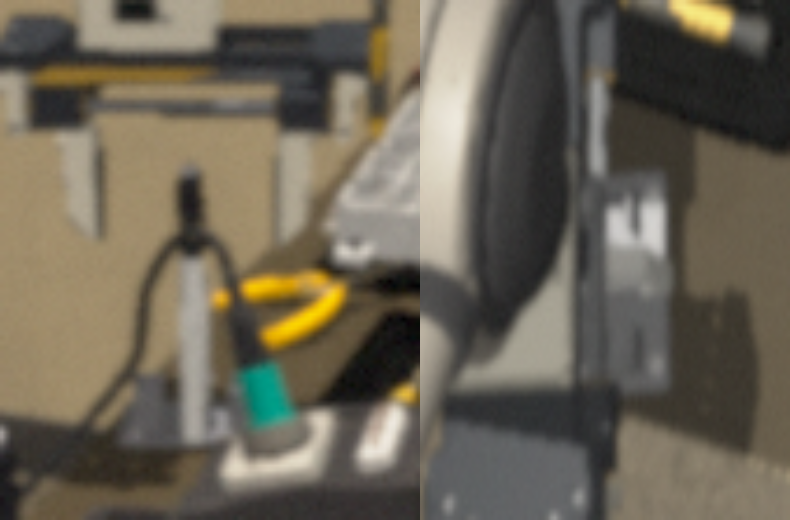

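The grip (side crop ~(190,200)) is centred between the open fingers (~80 and ~295), and the fingertips reach the grip's lower part. Closing now.

{"fn": "arm_command", "kwargs": {"fingers": [0,1,1,1,1,1,1,1], "travel": [[0.002,0,0],[0.002,0,0],[0.002,0,0],[0.002,0,0],[0.002,0,0],[0.002,0,0],[0.002,0,0],[0.002,0,0]], "dr": [[0,0,0],[0,0,0],[0,0,0],[0,0,0],[0,0,0],[0,0,0],[0,0,0],[0,0,0]], "squeeze": 35}}

```text
time: 2.87
tool_pos: [0.4392, 0.0011, 0.1159]
tool_rot: [-3.142, 0.0, 1.582]
contact_force: [0.1, 0.2, -0.4]
opening: 0.043
grip_force: 0.0
```

{"fn": "arm_command", "kwargs": {"fingers": [1,1,1,1,1,1], "travel": [[0,0,0],[0,0,0],[0,0,0],[0,0,0],[0,0,0],[0,0,0]], "dr": [[0,0,0],[0,0,0],[0,0,0],[0,0,0],[0,0,0],[0,0,0]]}}

```text
time: 3.37
tool_pos: [0.4392, 0.0011, 0.1159]
tool_rot: [-3.142, 0.0, 1.582]
contact_force: [0.0, -0.3, 0.0]
opening: 0.0138
grip_force: 35.0
```

Gripped: the opening is 13.8 mm against a 14 mm grip. Lifting straight up.

{"fn": "arm_command", "kwargs": {"fingers": [1,1,1,1,1,1,1,1], "travel": [[0,0,0],[0,0,-0.008],[0,0,-0.02],[0,0,-0.035],[0,0,-0.06],[0,0,-0.1],[0,0,-0.14],[0,0,-0.165]], "dr": [[0,0,0],[0,0,0],[0,0,0],[0,0,0],[0,0,0],[0,0,0],[0,0,0],[0,0,0]]}}

```text
time: 4.03
tool_pos: [0.4397, 0.0011, 0.2852]
tool_rot: [3.137, 0.001, 1.582]
contact_force: [0.8, -0.4, -1.2]
opening: 0.0137
grip_force: 35.0
```

```bash
python3 - <<'E'
from h import *
from cell import observe
s=observe();print(s["contact_force"]);y=np.radians(170.3);go(s,(.6155,-.294,.29),y)
E
```

```text
[ 0.75370124 -0.40165273 -1.16269678]
travel [-0.297   0.1725 -0.0038] dr [  0.17   0.21 -79.65]
```

```bash
python3 - <<'E'
from h import *
for n in("top","side"):
    c=dict(np.load(n+"0.npz"));X,_,U=cloud(c,(0,0,560,420))
    a=np.array([.44,0]);d=np.array([.1755,-.294]);L=np.linalg.norm(d);d/=L
    q=X[:,:2]-a;s=q@d;w=q@[-d[1],d[0]]
    for i in np.arange(0,.4,.05):
        k=(s>i)&(s<i+.05)&(abs(w)<.07)&(X[:,2]<.4)
        print(n,round(i,2),X[k,2].max().round(3) if k.any() else None)
    k=(abs(X[:,0]-.6155)<.11)&(abs(X[:,1]+.294)<.11);print("near bar max z",X[k,2].max())
E
```

```text
top 0.0 0.157
top 0.05 0.032
top 0.1 0.185
top 0.15 0.186
top 0.2 0.121
top 0.25 0.113
top 0.3 0.122
top 0.35 0.122
near bar max z 0.42407023059409665
side 0.0 0.156
side 0.05 0.029
side 0.1 0.186
side 0.15 0.185
side 0.2 0.12
side 0.25 0.112
side 0.3 0.121
side 0.35 0.121
near bar max z 0.4238509143144217
```

```bash
python3 - <<'E'
from h import *
for n in("top","side"):
    c=dict(np.load(n+"0.npz"));X,_,U=cloud(c,(0,0,560,420))
    k=(abs(X[:,0]-.6155)<.2)&(abs(X[:,1]+.22)<.25)&(X[:,2]>.2)
    for zl in np.arange(.2,.8,.1):
        j=k&(X[:,2]>zl)&(X[:,2]<zl+.1)
        if j.sum()>3:print(n,zl.round(1),j.sum(),np.percentile(X[j],[2,98],axis=0).round(3).tolist(),np.median(U[j],0))
E
```

```text
top 0.2 455 [[0.677, -0.24, 0.202], [0.815, 0.018, 0.3]] [219.  42.]
top 0.3 3945 [[0.712, -0.284, 0.305], [0.765, -0.108, 0.398]] [259.  22.]
top 0.4 717 [[0.71, -0.25, 0.4], [0.734, -0.189, 0.423]] [280.   7.]
side 0.2 205 [[0.677, -0.24, 0.202], [0.815, 0.012, 0.299]] [422. 127.]
side 0.3 2706 [[0.713, -0.296, 0.304], [0.786, -0.166, 0.398]] [433.  93.]
side 0.4 2249 [[0.714, -0.291, 0.401], [0.788, -0.12, 0.49]] [441.  32.]
```

{"fn": "arm_command", "kwargs": {"fingers": [1,1,1], "travel": [[0,0,-0.03],[0,0,-0.04],[0,0,-0.04]], "dr": [[0,0,0],[0,0,0],[0,0,0]]}}

```text
time: 4.28
tool_pos: [0.44, 0.001, 0.3242]
tool_rot: [3.136, 0.001, 1.582]
contact_force: [0.7, -0.5, -2.5]
opening: 0.0142
grip_force: 35.0
```

```bash
python3 - <<'E'
from h import *
from cell import observe
c=dict(np.load("side0.npz"));X,_,U=cloud(c,(0,0,560,420))
k=(abs(X[:,0]-.7)<.1)&(X[:,1]>-.42)&(X[:,1]<-.05)&(X[:,2]>.18)
for y in np.arange(-.42,-.05,.03):
  j=k&(X[:,1]>y)&(X[:,1]<y+.03)
  if j.sum()>3:
    i=np.argsort(X[j,0])[3];print(y.round(2),j.sum(),X[j][i].round(3),U[j][i],X[j,2].min().round(3))
go(observe(),(.50,-.30,.325),np.radians(170.3))
E
```

```text
-0.3 1062 [ 0.723 -0.271  0.359] [425  93] 0.308
-0.27 1540 [ 0.712 -0.245  0.418] [420  52] 0.297
-0.24 844 [ 0.71  -0.234  0.41 ] [416  57] 0.284
-0.21 341 [ 0.709 -0.199  0.399] [411  61] 0.274
-0.18 181 [ 0.712 -0.175  0.382] [409  69] 0.302
-0.15 1157 [ 0.661 -0.139  0.185] [369 165] 0.18
-0.12 110 [ 0.668 -0.108  0.187] [371 159] 0.181
-0.09 20 [ 0.677 -0.078  0.188] [374 154] 0.181
-0.06 5 [ 0.698 -0.058  0.184] [382 153] 0.182
travel [-3.017e-01  5.650e-02 -1.000e-04] dr [  0.24   0.3  -79.65]
```

{"fn": "arm_command", "kwargs": {"fingers": [1,1,1,1,1,1,1,1], "travel": [[-0.03,0.006,0],[-0.06,0.012,0],[-0.09,0.018,0],[-0.12,0.024,0],[-0.15,0.03,0],[-0.18,0.036,0],[-0.21,0.04,0],[-0.24,0.045,0]], "dr": [[0,0,-7],[0,0,-14],[0,0,-21],[0,0,-28],[0,0,-35],[0,0,-42],[0,0,-49],[0,0,-56]]}}

```text
time: 4.95
tool_pos: [0.4862, -0.2395, 0.3194]
tool_rot: [3.142, -0.003, 2.565]
contact_force: [0.0, -0.2, -1.7]
opening: 0.014
grip_force: 35.0
```

```bash
python3 - <<'E'
from h import *
from cell import observe
go(observe(),(.50,-.30,.325),np.radians(170.3))
E
```

```text
travel [-0.0445 -0.0432 -0.0057] dr [  0.04  -0.17 -23.32]
```

{"fn": "arm_command", "kwargs": {"fingers": [1,1,1,1,1,1,1,1], "travel": [[-0.01,-0.01,0],[-0.025,-0.03,0],[-0.04,-0.038,0],[-0.044,-0.043,0],[-0.044,-0.043,0],[-0.044,-0.043,0],[-0.044,-0.043,0],[-0.044,-0.043,0]], "dr": [[0,0,-7],[0,0,-14],[0,0,-21],[0,0,-23],[0,0,-23],[0,0,-23],[0,0,-23],[0,0,-23]]}}

```text
time: 5.62
tool_pos: [0.4998, -0.2976, 0.3208]
tool_rot: [3.141, -0.0, 2.961]
contact_force: [0.9, -0.3, -1.9]
opening: 0.0139
grip_force: 35.0
```

```bash
python3 - <<'E'
from h import *
from cell import observe
s=observe();print(s["tool_pos"],s["tool_rot"])
th=np.radians(170.3);hx=np.array([np.cos(th-np.pi/2-np.radians(91)+0]) if 0 else [0])
# hook +x was world -y at tool yaw 90.6deg -> angle yaw-180
e=np.array([np.cos(th-np.pi),np.sin(th-np.pi)]);p=np.array([.6155,-.294])+.0045*e
print("e",e,p);go(s,(p[0],p[1],.285),th)
E
```

```text
File "<stdin>", line 4
    th=np.radians(170.3);hx=np.array([np.cos(th-np.pi/2-np.radians(91)+0]) if 0 else [0])
                                                                        ^
SyntaxError: closing parenthesis ']' does not match opening parenthesis '('
```

```bash
python3 - <<'E'
from h import *
from cell import observe
s=observe();th=np.radians(170.3)
e=np.array([np.cos(th-np.pi),np.sin(th-np.pi)]);p=np.array([.6155,-.294])+.0045*e
print("e",e,p);go(s,(p[0],p[1],.285),th)
E
```

```text
e [ 0.98570347 -0.16848938] [ 0.61993567 -0.2947582 ]
travel [-0.1177  0.0244  0.0358] dr [ 0.02 -0.03 -0.67]
```

{"fn": "arm_command", "kwargs": {"fingers": [1,1,1,1,1,1,1,1], "travel": [[-0.03,0.006,0],[-0.06,0.012,0],[-0.09,0.018,0],[-0.117,0.024,0.01],[-0.117,0.024,0.036],[-0.117,0.024,0.055],[-0.117,0.024,0.065],[-0.117,0.024,0.065]], "dr": [[0,0,-0.5],[0,0,-0.5],[0,0,-0.5],[0,0,-0.5],[0,0,-0.5],[0,0,-0.5],[0,0,-0.5],[0,0,-0.5]]}}

```text
time: 6.28
tool_pos: [0.6184, -0.2947, 0.2531]
tool_rot: [3.14, -0.005, 2.97]
contact_force: [0.3, -0.9, -2.2]
opening: 0.0139
grip_force: 35.0
```

```bash
python3 - <<'E'
from h import *
from cell import *
s=observe();print(s["tool_pos"],s["tool_rot"],s["contact_force"])
c=read_camera("side");np.savez("side1.npz",**c)
P=np.array([s["tool_pos"],[.6155,-.294,.115],[.6155,-.294,.16]])@c["R"].T+c["t"];uv=P[:,:2]/P[:,2:]*c["fx"]+[c["cx"],c["cy"]];print(uv)
u,v=uv[2].astype(int)
cv2.imwrite("pics/ov.png",cv2.resize(c["color"][v-70:v+70,u-60:u+60],(600,600)*0 or (514,600),interpolation=cv2.INTER_CUBIC));print(u-60,v-70)
X,C,U=cloud(c,(u-60,v-70,u+60,v+70))
q=X[:,:2]-[.6155,-.294];a=q@[.9857,-.1685];b=q@[.1685,.9857]
m=(abs(a)<.05)&(abs(b)<.05)&(X[:,2]>.1)
for zl in np.arange(.11,.29,.01):
    k=m&(X[:,2]>=zl)&(X[:,2]<zl+.01)
    if k.sum():
        h=np.histogram(a[k],np.arange(-.036,.041,.004))[0];print("%.2f"%zl,h,"a[%.4f %.4f] b %.4f"%(*np.percentile(a[k],[1,99]),np.median(b[k])))
E
```

```text
[ 0.61843982 -0.29469507  0.25310526] [ 3.13952152 -0.00510998  2.96981095] [ 0.34418529 -0.91978842 -2.20807321]
[[356.56905379 159.35786636]
 [350.04146987 230.03538026]
 [351.50243825 208.24448238]]
291 138
0.11 [ 0  0  0  0  0  0  0  1 38 50  0  0  0  0  0  0  0  0  0] a[-0.0038 0.0040] b -0.0159
0.12 [0 0 0 0 0 0 0 0 7 8 0 0 0 0 0 0 0 0 0] a[-0.0023 0.0021] b 0.0050
0.14 [0 0 3 5 3 0 0 0 0 0 0 0 3 5 8 5 2 0 0] a[-0.0252 0.0289] b -0.0043
0.15 [ 0  0  4  9 10  5  5  5  2  6  6  5 12 11  9 11  8  0  0] a[-0.0253 0.0296] b -0.0030
0.16 [ 0  0  8 13  8  3  4  6  6  3  3  5  4  2  8 13  4  0  0] a[-0.0260 0.0293] b -0.0034
0.17 [ 0  0  7 10 10  0  0  0  0  0  0  0  0  0  6 10  8  0  0] a[-0.0254 0.0297] b -0.0047
0.18 [ 0  0  5 11  8  0  0  0  0  0  0  0  0  0  7 14  5  0  0] a[-0.0250 0.0296] b -0.0046
0.19 [ 0  0  5 13  7  0  0  0  0  0  0  0  0  0  6 11  7  0  0] a[-0.0255 0.0298] b -0.0044
0.20 [ 0  0  9 13  6  0  0  0  0  0  0  0  0  0  6 13  6  0  0] a[-0.0262 0.0296] b -0.0043
0.21 [ 0  0  4 12 10  9  3  0  0  0  0  0  1  7 14 15  6  0  0] a[-0.0246 0.0290] b -0.0044
0.22 [ 0  0  0  0  8 10 11 12  4  2  6  9 14 15  7  0  0  0  0] a[-0.0189 0.0230] b -0.0043
0.23 [ 0  0  0  0  0  0  4  8 13 15 12 13  5  0  0  0  0  0  0] a[-0.0092 0.0138] b -0.0042
0.24 [ 0  0  0  0  0  0  0  5 14 11 10 11  0  0  0  0  0  0  0] a[-0.0056 0.0109] b -0.0054
0.25 [ 0  0  0  0  0  0  2  7 10  7 11  8  6  0  0  0  0  0  0] a[-0.0086 0.0129] b -0.0111
0.26 [ 0  0  0  0  0  0  5  9 15  8  8 12 10  0  0  0  0  0  0] a[-0.0085 0.0132] b -0.0211
0.27 [ 0  0  0  0  0  0  4 12 14 13 18 11 13  0  0  0  0  0  0] a[-0.0085 0.0132] b -0.0228
0.28 [ 0  0  0  0  0  0  0 15 13 17 11 16 13  0  0  0  0  0  0] a[-0.0075 0.0134] b -0.0240
```

View pics/ov.png

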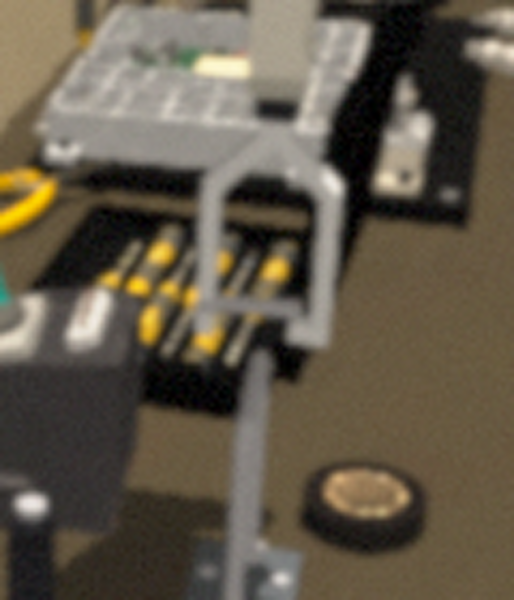

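The view shows the snap hook squarely over the bar: gate shut, hinge on the left leg, nose on the right leg at (310,335), bar end at (262,355). The hook centre is 2 mm past the bar and needs to be 4.5 mm, so I'll shift 2.5 mm in tool −x and press down.

{"fn": "arm_command", "kwargs": {"fingers": [1,1,1,1,1,1,1,1], "travel": [[-0.0025,0,0.0],[-0.0025,0,0.012],[-0.0025,0,0.024],[-0.0025,0,0.036],[-0.0025,0,0.048],[-0.0025,0,0.06],[-0.0025,0,0.07],[-0.0025,0,0.078]], "dr": [[0,0,0],[0,0,0],[0,0,0],[0,0,0],[0,0,0],[0,0,0],[0,0,0],[0,0,0]]}}

```text
time: 7.0
tool_pos: [0.622, -0.2967, 0.1791]
tool_rot: [-3.141, 0.002, 2.969]
contact_force: [-1.2, 0.1, 0.1]
opening: 0.0137
grip_force: 35.0
```

The gate spring is loading about 2 N, as expected. Next I'll pass the tip, then centre the crown by shifting back 4.5 mm.

{"fn": "arm_command", "kwargs": {"fingers": [1,1,1,1,1,1,1,1], "travel": [[0,0,0.008],[0,0,0.015],[0,0,0.02],[0,0,0.023],[0,0,0.023],[0.002,0,0.025],[0.0045,0,0.027],[0.0045,0,0.027]], "dr": [[0,0,0],[0,0,0],[0,0,0],[0,0,0],[0,0,0],[0,0,0],[0,0,0],[0,0,0]]}}

```text
time: 7.67
tool_pos: [0.6169, -0.2955, 0.1508]
tool_rot: [3.142, -0.0, 2.97]
contact_force: [-0.6, -0.1, -1.9]
opening: 0.0139
grip_force: 35.0
```

```bash
python3 - <<'E'
from h import *
from cell import *
s=observe();print(s["tool_pos"],s["contact_force"])
c=read_camera("side")
X,C,U=cloud(c,(290,140,410,330))
q=X[:,:2]-[.6155,-.294];a=q@[.9857,-.1685];b=q@[.1685,.9857]
m=(abs(a)<.05)&(abs(b)<.02)&(X[:,2]>.02)
for zl in np.arange(.02,.2,.01):
    k=m&(X[:,2]>=zl)&(X[:,2]<zl+.01)
    if k.sum(): print("%.2f"%zl,np.histogram(a[k],np.arange(-.036,.041,.004))[0],"a[%.4f %.4f]"%(*np.percentile(a[k],[1,99]),))
cv2.imwrite("pics/seat.png",cv2.resize(c["color"][150:300,290:410],(480,600),interpolation=cv2.INTER_CUBIC))
E
```

```text
[ 0.61692696 -0.29546717  0.15083823] [-0.61801907 -0.07133994 -1.85375669]
0.04 [ 0  0  6  6  2  0  0  0  0  0  0  1  9 11  7  8  2  0  0] a[-0.0263 0.0288]
0.05 [ 0  0  9  8  8  9  8  3  0  6  8  7 12  5  7  8  3  0  0] a[-0.0267 0.0285]
0.06 [ 0  0  8 10  5  0  0  0  0  0  0  1  0  0  8 12  2  0  0] a[-0.0271 0.0285]
0.07 [0 0 4 8 5 0 0 0 0 0 0 0 0 0 8 7 3 0 0] a[-0.0255 0.0287]
0.08 [ 0  0  6 12  4  0  0  0  0  0  0  0  0  0  9 12  3  0  0] a[-0.0258 0.0283]
0.09 [ 0  0 11  9  4  0  0  0  0  0  0  0  0  0  7  8  2  0  0] a[-0.0265 0.0287]
0.10 [ 0  0  8 10  5  0  0  0  0  0  0  0  0  1 11  9  4  0  0] a[-0.0268 0.0285]
0.11 [ 0  0  7 10 13  7  3  0 12 18  0  3  6  9 13 12  1  0  0] a[-0.0261 0.0278]
0.12 [ 0  0  0  0  4  9 11  8  8  3  6 13 14 10  2  0  0  0  0] a[-0.0169 0.0203]
0.13 [ 0  0  0  0  0  0  3  9 12  8 10  5  0  0  0  0  0  0  0] a[-0.0095 0.0098]
0.14 [ 0  0  0  0  0  0  0  9 10 10 13  3  0  0  0  0  0  0  0] a[-0.0067 0.0095]
0.15 [0 0 0 0 0 0 3 5 4 5 5 9 0 0 0 0 0 0 0] a[-0.0098 0.0117]
0.16 [0 0 0 0 0 0 1 0 0 1 2 6 0 0 0 0 0 0 0] a[-0.0085 0.0119]
0.17 [0 0 0 0 0 0 0 0 0 0 0 5 0 0 0 0 0 0 0] a[0.0118 0.0119]
0.18 [0 0 0 0 0 0 0 0 0 0 0 1 0 0 0 0 0 0 0] a[0.0118 0.0118]
```

View pics/seat.png

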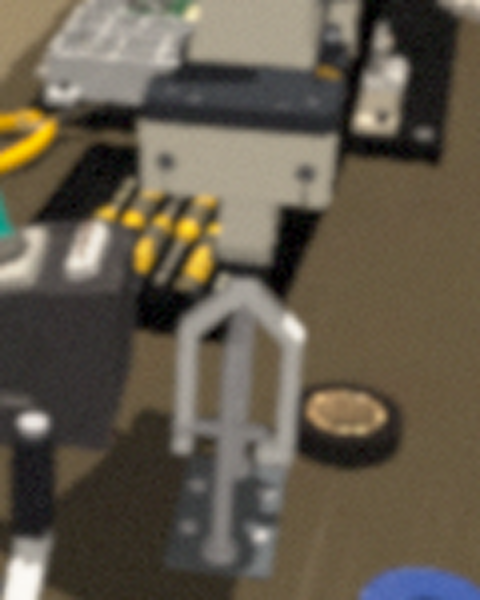

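The bar is inside the hook just under the crown (240,300), and the gate line at (235,430) is shut below it. Lowering gently to seat.

{"fn": "arm_command", "kwargs": {"fingers": [1,1,1,1,1,1], "travel": [[0.001,0,0.002],[0.001,0,0.004],[0.001,0,0.006],[0.001,0,0.008],[0.001,0,0.009],[0.001,0,0.009]], "dr": [[0,0,0],[0,0,0],[0,0,0],[0,0,0],[0,0,0],[0,0,0]]}}

```text
time: 8.22
tool_pos: [0.6164, -0.2955, 0.1447]
tool_rot: [-3.141, 0.001, 2.97]
contact_force: [-4.3, 2.5, 13.0]
opening: 0.0138
grip_force: 35.0
```

Seated, with 13 N upward at TCP z 0.1447. I'll ease off the load, then release.

{"fn": "arm_command", "kwargs": {"fingers": [1,1,1], "travel": [[0,0,-0.002],[0,0,-0.0025],[0,0,-0.0025]], "dr": [[0,0,0],[0,0,0],[0,0,0]]}}

```text
time: 8.47
tool_pos: [0.6165, -0.2955, 0.1451]
tool_rot: [-3.141, 0.001, 2.97]
contact_force: [-2.8, 0.5, 5.3]
opening: 0.0139
grip_force: 35.0
```

{"fn": "arm_command", "kwargs": {"fingers": [0.65,0.6,0.5,0.4,0.3,0.2,0.1,0], "travel": [[0,0,0],[0,0,0],[0,0,0],[0,0,0],[0,0,0],[0,0,0],[0,0,0],[0,0,0]], "dr": [[0,0,0],[0,0,0],[0,0,0],[0,0,0],[0,0,0],[0,0,0],[0,0,0],[0,0,0]]}}

```text
time: 9.13
tool_pos: [0.6164, -0.2954, 0.1444]
tool_rot: [-3.142, -0.0, 2.97]
contact_force: [-0.2, -0.2, 0.0]
opening: 0.0437
grip_force: 0.0
```

{"fn": "arm_command", "kwargs": {"fingers": [0,0,0,0,0,0,0,0], "travel": [[0,0,-0.01],[0,0,-0.025],[0,0,-0.045],[0,0,-0.065],[0,0,-0.085],[0,0,-0.105],[0,0,-0.12],[0,0,-0.12]], "dr": [[0,0,0],[0,0,0],[0,0,0],[0,0,0],[0,0,0],[0,0,0],[0,0,0],[0,0,0]]}}

```text
time: 9.8
tool_pos: [0.6176, -0.2961, 0.2695]
tool_rot: [-3.139, 0.007, 2.97]
contact_force: [0.1, -0.4, 0.4]
opening: 0.0457
grip_force: 0.0
```

{"fn": "arm_command", "kwargs": {"fingers": [0,0,0,0,0,0,0,0], "travel": [[0.02,0,0],[0.05,0,0],[0.08,0,0],[0.1,0,0],[0.1,0,0],[0.1,0,0],[0.1,0,0],[0.1,0,0]], "dr": [[0,0,0],[0,0,0],[0,0,0],[0,0,0],[0,0,0],[0,0,0],[0,0,0],[0,0,0]]}}

```text
time: 10.47
tool_pos: [0.5187, -0.2784, 0.2641]
tool_rot: [3.142, 0.0, 2.97]
contact_force: [-0.3, 0.2, -0.9]
opening: 0.0461
grip_force: 0.0
```

```bash
python3 - <<'E'
from h import *
from cell import *
c=read_camera("side")
s=observe();print(s["time"],s["tool_pos"],s["contact_force"])
cv2.imwrite("pics/end.png",cv2.resize(c["color"][150:350,200:400],(600,600),interpolation=cv2.INTER_CUBIC))
E
```

```text
10.5167 [ 0.51868257 -0.27839124  0.26394722] [ 0.81154641 -0.55589454 -0.10614106]
```

View pics/end.png

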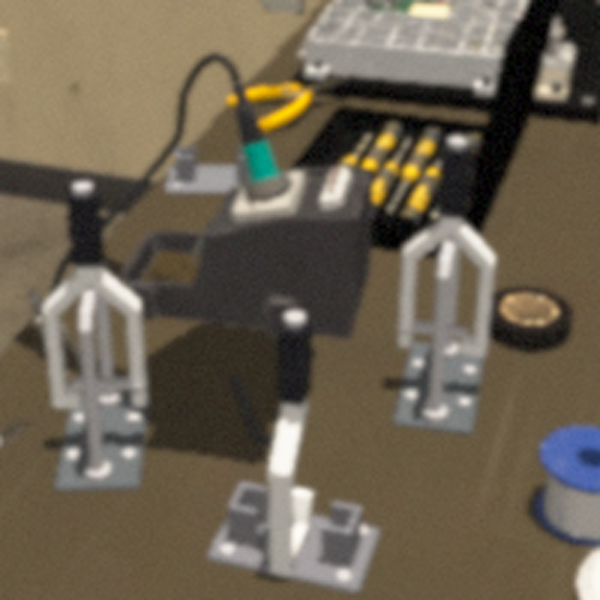

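The snap hook hangs upright on the formerly empty bracket (450,240) with its gate shut (~(435,325)). The plain hook at (290,440) hasn't moved, and the gripper is clear. I'll hand in.

```bash
python3 -c "
from cell import *
print(hand_in())"
```

```text
the job is handed in; nothing more can be done
None
```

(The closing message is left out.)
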